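# Grease a guide shaft: seat it in V-blocks, snap the coupler on the nipple and hold

## Task

Lay the loose steel guide shaft into the two V-blocks of the greasing fixture so that it sits level, about centred lengthwise, and let go of it. Then take the grease coupler off its stand and press it squarely onto the tilted nipple of the fixture until it snaps over the catches, push it fully home against the spring of the red collar, and finish while still holding it there with the gripper, the shaft still lying in its V-blocks. Leave the timer, petri dish, tape roll and dropper bottle where they are.

Things in the scene. Friction and masses are not known exactly. Their poses are not given: they have to be found in the camera images.
- fixture: Greasing fixture, fixed: aluminium plate 130 (x) x 180 (y) x 10 mm, two blue V-blocks, a grey wedge block with the nipple. Origin: centre of its underside, z up. V-blocks centred at x=-45, y=+60 and -60 mm, 16 mm thick along y, 64 mm along x, tops 50 mm above the table, 90-degree notches running along y. Between them only the plate.
- seat (a point): Where the middle of the shaft's axis lies when the shaft is home in both V-blocks: fixture (-45, 0, 44) mm; the shaft then runs along the fixture's y.
- nipple: Fixed brass nipple. Origin: centre of its foot, at fixture (38, 0, 34) mm. z = its axis, pointing out, leaning 22 degrees from vertical towards fixture -x. Stem 14 mm diameter, then a cone 14 to 6 mm from z=36 to the tip at z=44 mm. Two spring catches bulge from the stem at z=26 mm, to 11 mm from the axis. A red spring collar, 33 mm diameter, has its top face at z=19 mm when free.
- collar (a joint): Red spring collar round the nipple: 0 = free (up), grows as the coupler's mouth pushes it down along the nipple's axis, in m; 0.009 when the coupler is fully home (bore bottomed on the nipple's tip). The spring pushes back with about 4 N at 0 and 10.5 N at 0.009; alone it would lift the coupler off home.
- pawl_a (a joint): Catch on the nipple's +y side: 0 = sprung out, grows as it is pushed in, in m; about 0.0025 while the coupler's lip passes, near 0 again once snapped. With the axes in line the coupler's mouth meets the catches at nipple z = 32 mm, has snapped at 18 mm (where the catches keep it if let go) and is home at 10 mm; passing takes about 7 N. Any turn about the axis will do.
- pawl_b (a joint): The same catch on the nipple's -y side.
- shaft: Loose bright steel guide shaft, a plain round bar 18 mm diameter, 180 mm long, 0.3 kg. Origin: on its axis at mid-length; its y axis runs along the shaft. It starts lying on the table (axis 9 mm above it) on the robot's right; it can roll.
- coupler: Loose grease coupler, 92 mm tall, 0.15 kg, round. Origin: centre of its open mouth (bottom); z along it to the handle. Skirt 34 mm diameter to z=34; orange flange 46 mm diameter z=34 to 40; white handle 28 mm diameter z=40 to 88 mm (grip here, fingertips can push on the flange). Bore 17 mm at the 6 mm lip, wider behind, 34 mm deep. Starts upright, mouth down, on the stand.
- stand: Fixed black parking disc, 64 mm diameter, 8 mm high, with a 10 mm pin that rises 12 mm above it into the coupler's bore. Origin: centre of its underside. The coupler's mouth rests on the disc.
- timer: White bench timer, 72 x 62 x 18 mm, loose; origin at the centre of its underside. Leave alone.
- petri_dish: Clear petri dish, 92 mm diameter, 15 mm high, loose; origin at the centre of its underside. Leave alone.
- tape_roll: Yellow tape roll lying flat, 58 mm diameter, 19 mm high, loose; origin at the centre of its underside. Leave alone.
- dropper: Small white dropper bottle with green cap, 30 mm diameter, 62 mm high, loose; origin at the centre of its underside. Leave alone.
Things that resemble listed ones, but are neither listed nor needed, are in the scene too. Leave any purple look-alike of the coupler alone.

How it is judged:
By the outcome, as a careful person would: the job done as asked, in the order asked, and still so for the second after the job is handed in, while the arm keeps its last pose, push and grip.
It also fails if it takes over 58 s, if anything falls off the work surface, if the arm or the gripper's body presses on something with over 40 N, if the wrist force passes 120 N, or if a joint passes its speed limit or range.

## Robot

A 6-joint arm with a two-finger parallel gripper is mounted at the origin on a cart in front of the work surface, level with it; the furniture and walls round the work are solid. World frame = base frame: x ahead of the robot, y to its left, z up, the work surface at z = 0. Lengths are in m, angles in degrees, forces in N, time in s.
With the tool pointing down it reaches from about 0.4 to 0.825 m from the base axis. Payload 7 kg.
Tool frame: the origin (TCP) lies between the finger pads; the fingertips stand 25 mm ahead of it and the grasp point (between the pads) lies 6 mm ahead of it; z points along the fingers, y is the line along which they close (so a half turn about z gives the same grasp; the last joint's range is limited). The gripper opens to 88 mm and grips with 3 to 60 N. Pads are 19 mm wide; open, the fingers measure 130 mm over their backs; the gripper's body (78 mm by 193 mm) begins 47 mm behind the grasp point.
Start: joints at [80.907, 20.546, 0.682, 0, -70.136, -16.507], TCP at [0.292, 0.609, 0.252] pointing down, gripper open.
Joint ranges: [-176.03, 176.03], [-82.01, 121.73], [-58.28, 71.71], [-173.87, 95.51], [-174.79, -0.11], [-173.66, 173.66]. Speed limits (degrees/s): [136.94, 136.94, 172.46, 180, 180, 180].

## Interface

Orientations are given as [roll, pitch, yaw] about the fixed x, y, z axes, in that order (R = Rz(yaw) Ry(pitch) Rx(roll)).
In Python, from plant import r gives the robot as it stands.
- The arm moves only by the shell command python3 -m crank 'ROWS' [FORCE]. ROWS is JSON, a list of rows, each a list of 3 entries, a list of its own where there are three numbers: the turn, a rotation vector about the tool's x, y, z in degrees, then the shift along the tool's x, y, z in cm, then the closure, from -1 (fully open) to 1 (shut). In form: [[[wx, wy, wz], [dx, dy, dz], fingers], ...]. A call has 1 to 8 rows; each row shifts and turns the commanded pose from where the row before left it, along the tool's axes as they then stand; what a row does not reach is not made up. A row lasts 1/10 s, in which the tool goes at most 50 mm and 8.59 degrees, less where a joint would pass 70% of its speed; a pose out of reach is approached as far as the arm can. A call with a gripper value outside its range is refused whole. The fingers move at their own pace and stop on an object; FORCE is the grip in N (left out, the last holds). Time passes only in rows, so rows that do not move let the fingers close. It gives the time, the measured TCP pose, the force, the opening and the grip force at its end, in the units of the state.
- r.get_state(): the state, without advancing time (a new reading comes with each control period).
- r.capture(name): name is "scene" or "side" or "wrist"; returns a dict with "color" (384x512x3 uint8, red, green, blue), "range_z" (384x512 float32, m along the optical axis (not along the pixel's ray), 0 where there is no reading), "intrinsics" (3x3 intrinsics, pixels), "world_from_camera" (4x4, takes a point from camera to world coordinates); the wrist camera has in their place "hand_eye" (4x4, takes a point from camera to tool coordinates, whose origin is the TCP and whose axes are the flange's). Camera axes: x right, y down, z forward; pixel columns grow to the right and rows downward; lengths in m; the calibration is good to about 2 mm. A picture is of the moment at which its call begins: read the wrist's pose just before it.
- r.close_job(): hands the job in; it is judged then, once.
The state is a dict: "time_s": time; "joints": joint angles; "qd": joint speeds; "joint_torque": joint torques, N m; "tcp_pos": TCP position; "eef_rot": TCP orientation; "contact_force": force on the tool from outside, world axes, zero at the start; "moment": the same for the moment, N m; "gripper_width": finger opening in m; "gripper_force": force on a finger pad.
Only numpy, scipy, OpenCV 4.12 (cv2) and the standard library are available. Lean on these libraries where they do the work, as an engineer would, in place of code of your own. Each camera call takes 0.05 s, during which the arm holds its last target. There are 200 camera calls.

## Working session

There is one attempt and no reset: what is moved stays moved. The work goes in short steps, Python scripts to look and compute and a shell command to move; the robot and the scene stay as the last step left them, time stands still between calls to the robot, and variables do not carry over. Pictures are saved under pics/ and viewed, at most 10 in all, crops included, and the job is handed in when it is done.

```bash
mkdir -p pics; ls; python3 - <<'E'
from plant import r
import cv2,numpy as np
s=r.get_state();print(s)
for n in("scene","side","wrist"):
    c=r.capture(n);np.savez(f'pics/{n}0.npz',**c)
    cv2.imwrite(f'pics/{n}0.png',c['color'][...,::-1])
a=[cv2.imread(f'pics/{n}0.png') for n in("scene","side")]
cv2.imwrite('pics/both.png',cv2.resize(np.vstack(a),(400*1,600)))
for n in("scene","side"):
    d=np.load(f'pics/{n}0.npz');print(n,d['intrinsics'].tolist(),d['world_from_camera'].round(3).tolist(),(d['range_z']>0).mean())
E
```

```text
pics
{'time_s': 0.0, 'joints': array([ 8.09078343e+01,  2.05912575e+01,  6.31954999e-01, -2.02947942e-02,
       -7.01356929e+01, -1.65080426e+01]), 'qd': array([ 0.05405191, -0.00186427, -0.01184279, -0.05135264, -0.00518256,
        0.02550604]), 'joint_torque': array([ 2.76781182e-03, -5.82729328e+01,  2.93051898e+01,  6.99731380e+00,
        6.89771390e-03, -1.54028357e-04]), 'tcp_pos': array([0.29147182, 0.60831141, 0.2506103 ]), 'eef_rot': array([ 1.79903499e+02, -8.70375314e-03, -2.56071128e+01]), 'contact_force': array([-0.33057901,  0.33185866,  1.44263622]), 'moment': array([-0.03802073, -0.02109408, -0.00753036]), 'gripper_force': 0.0, 'gripper_width': 0.0875453101098415}
scene [[366.15593506408794, 0.0, 260.5183913824098], [0.0, 366.15593506408794, 194.2774150276857], [0.0, 0.0, 1.0]] [[-0.694, -0.405, 0.596, -0.032], [-0.72, 0.381, -0.58, 0.43], [0.008, -0.831, -0.556, 0.583], [0.0, 0.0, 0.0, 1.0]] 0.9883168538411459
side [[443.0091778433502, 0.0, 249.50547695300747], [0.0, 443.0091778433502, 197.62952687074352], [0.0, 0.0, 1.0]] [[0.853, -0.173, 0.492, -0.058], [-0.522, -0.296, 0.8, -1.036], [0.007, -0.939, -0.343, 0.464], [0.0, 0.0, 0.0, 1.0]] 0.9402974446614584
```

View pics/scene0.png

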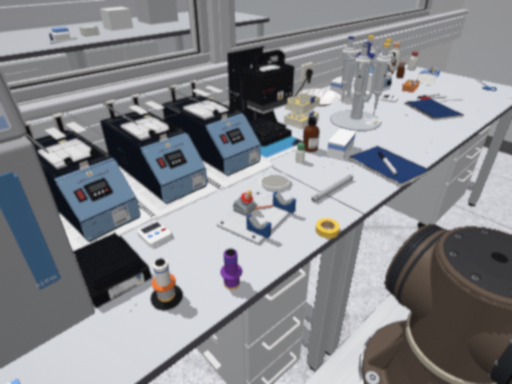

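View pics/side0.png

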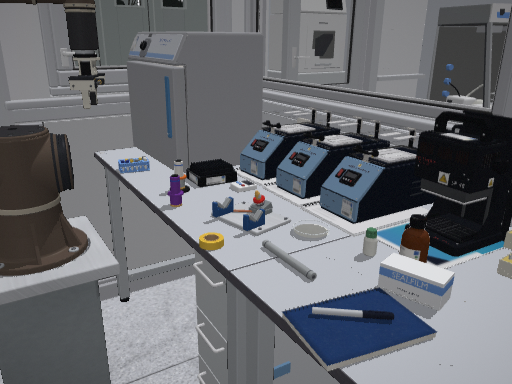

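The scene view shows these candidates:
- **Coupler:** the white and orange coupler on the black disc at scene (163,285), side (181,178). The purple look-alike is at scene (231,268), side (176,190), and I will leave it alone.
- **Shaft:** the bright steel bar at scene (333,188), side (287,259). The marker pens on the blue pads at scene (388,160), side (350,313) look similar but aren't it.
- **Fixture:** blue V-blocks at scene (259,222) and (285,203), with the red collar at (246,197).

I choose the orange-flanged coupler and the plain steel bar.

```bash
cat > h.py <<'E'
import numpy as np,cv2
from plant import r
from scipy.spatial.transform import Rotation as R
def tool(s):
    T=np.eye(4);T[:3,:3]=R.from_euler('xyz',s['eef_rot'],degrees=True).as_matrix();T[:3,3]=s['tcp_pos'];return T
def shot(n):
    s=r.get_state();c=r.capture(n)
    c['T']=c['world_from_camera'] if n!='wrist' else tool(s)@c['hand_eye']
    return c
def rays(c,uv):
    uv=np.atleast_2d(uv).astype(float);K=c['intrinsics']
    d=np.c_[(uv[:,0]-K[0,2])/K[0,0],(uv[:,1]-K[1,2])/K[1,1],np.ones(len(uv))]
    return c['T'][:3,3],d@c['T'][:3,:3].T
def onz(c,uv,z):
    o,d=rays(c,uv);return o+d*((z-o[2])/d[:,2])[:,None]
def cloud(c):
    v,u=np.mgrid[:384,:512];o,d=rays(c,np.c_[u.ravel(),v.ravel()])
    P=o+d*c['range_z'].reshape(-1,1);P[c['range_z'].ravel()==0]=9;return P.reshape(384,512,3)
def hsv(c): return cv2.cvtColor(c['color'],cv2.COLOR_RGB2HSV)
E
python3 - <<'E'
from h import *
for n in("scene","side"):
    c=dict(np.load(f'pics/{n}0.npz'));c['T']=c['world_from_camera'];P=cloud(c);H=hsv(c);h,s,v=cv2.split(H)
    work=(P[...,0]>.25)&(P[...,0]<.85)&(abs(P[...,1])<.75)
    for name,m in dict(blue=(h>100)&(h<125)&(s>120)&(P[...,2]>.012)&(P[...,2]<.06),red=((h<6)|(h>174))&(s>140)&(P[...,2]>.03),orange=(h>6)&(h<18)&(s>150),purple=(h>130)&(h<160)&(s>80),yellow=(h>20)&(h<32)&(s>150)&(P[...,2]<.03)).items():
        k,L,S,C=cv2.connectedComponentsWithStats((m&work).astype('uint8'))
        for i in range(1,k):
            if S[i,4]>12: q=P[L==i];print(n,name,S[i,4],C[i].round(),np.median(q,0).round(3),q.min(0).round(3),q.max(0).round(3))
    # shaft: height between 8 and 22mm near its pixel
    b=(slice(165,210),slice(300,365)) if n=='scene' else (slice(230,285),slice(255,322))
    q=P[b].reshape(-1,3);q=q[(q[:,2]>.010)&(q[:,2]<.024)]
    m=q.mean(0);w,V=np.linalg.eigh(np.cov(q[:,:2].T));t=(q[:,:2]-m[:2])@V[:,1];print(n,'shaft',len(q),m.round(3),V[:,1].round(3),np.percentile(t,[1,99]).round(3))
E
```

```text
scene blue 68 [379. 155.] [ 0.476 -0.613  0.013] [ 0.435 -0.662  0.012] [ 0.511 -0.555  0.028]
scene blue 93 [211. 159.] [ 0.782 -0.155  0.047] [ 0.737 -0.158  0.031] [ 0.849 -0.152  0.06 ]
scene blue 33 [370. 157.] [ 0.49  -0.587  0.013] [ 0.459 -0.609  0.012] [ 0.518 -0.544  0.014]
scene blue 17 [393. 158.] [ 0.436 -0.637  0.013] [ 0.417 -0.658  0.012] [ 0.453 -0.61   0.013]
scene blue 15 [409. 166.] [ 0.372 -0.622  0.013] [ 0.358 -0.647  0.012] [ 0.384 -0.604  0.015]
scene blue 58 [418. 170.] [ 0.34  -0.623  0.012] [ 0.323 -0.643  0.012] [ 0.369 -0.582  0.014]
scene blue 16 [400. 168.] [ 0.384 -0.595  0.012] [ 0.373 -0.606  0.012] [ 0.396 -0.574  0.014]
scene blue 14 [388. 173.] [ 0.394 -0.532  0.013] [ 0.385 -0.542  0.012] [ 0.405 -0.517  0.013]
scene blue 22 [402. 176.] [ 0.355 -0.549  0.013] [ 0.342 -0.57   0.012] [ 0.378 -0.524  0.014]
scene blue 13 [395. 177.] [ 0.369 -0.53   0.012] [ 0.359 -0.539  0.012] [ 0.377 -0.518  0.014]
scene blue 60 [147. 182.] [0.799 0.057 0.046] [0.754 0.056 0.035] [0.849 0.059 0.058]
scene blue 110 [285. 205.] [ 0.475 -0.161  0.026] [ 0.458 -0.171
[... 1943 characters left out ...]
16 [340. 172.] [ 0.755 -0.184  0.12 ] [ 0.747 -0.189  0.112] [ 0.761 -0.179  0.127]
side red 52 [259. 199.] [ 0.548 -0.098  0.049] [ 0.538 -0.109  0.042] [ 0.566 -0.078  0.059]
side orange 18 [183. 177.] [0.46  0.201 0.048] [0.445 0.192 0.01 ] [0.524 0.329 0.052]
side orange 590 [417. 241.] [ 0.666 -0.517  0.073] [ 0.65  -0.53   0.026] [ 0.693 -0.483  0.097]
side purple 34 [174. 178.] [0.385 0.09  0.086] [0.377 0.084 0.081] [0.4   0.104 0.091]
side purple 268 [175. 193.] [0.385 0.088 0.041] [0.368 0.072 0.005] [0.449 0.231 0.075]
side yellow 274 [211. 242.] [ 0.351 -0.204  0.017] [ 0.331 -0.216  0.002] [ 0.388 -0.158  0.021]
side shaft 445 [ 0.466 -0.349  0.016] [0.164 0.986] [-0.088  0.159]
```

```bash
cat >> h.py <<'E'
def go(p,rpy,s=None):
    "prints turn (rotvec deg, tool) then shift (cm, in tool axes after turn)"
    T=tool(s or r.get_state());G=R.from_euler('xyz',rpy,degrees=True)
    w=(R.from_matrix(T[:3,:3]).inv()*G).as_rotvec(degrees=True)
    d=G.inv().apply(np.array(p)-T[:3,3])*100
    print('turn',w.round(2),'|',round(np.linalg.norm(w),1),' shift',d.round(2),'|',round(np.linalg.norm(d),1))
E
python3 - <<'E'
from h import *
c=np.load('pics/wrist0.npz');print(c['hand_eye'].round(3).tolist(),c['intrinsics'][0,0])
go([.40,.215,.30],[180,0,-26]);go([.43,-.2,.33],[180,0,-77])
E
```

```text
[[-0.001, -0.967, -0.253, 0.067], [1.0, -0.001, 0.0, -0.001], [-0.0, -0.253, 0.967, -0.133], [0.0, 0.0, 0.0, 1.0]] 336.1244647595502
turn [ 0.07 -0.01  0.39] | 0.4  shift [27.   30.61 -4.91] | 41.1
turn [ 6.000e-02 -4.000e-02  5.139e+01] | 51.4  shift [81.89  4.69 -7.91] | 82.4
```

```bash
python3 -m crank '[[[0,0,0],[3.4,3.8,-0.6],-1],[[0,0,0],[3.4,3.8,-0.6],-1],[[0,0,0],[3.4,3.8,-0.6],-1],[[0,0,0],[3.4,3.8,-0.6],-1],[[0,0,0],[3.4,3.8,-0.6],-1],[[0,0,0],[3.4,3.8,-0.6],-1],[[0,0,0],[3.4,3.8,-0.6],-1],[[0,0,0],[3.4,3.8,-0.6],-1]]'
python3 -m crank '[[[0,0,0],[0,0,0],-1],[[0,0,0],[0,0,0],-1]]'
python3 - <<'E'
from h import *
c=shot('wrist');cv2.imwrite('pics/w1.png',c['color'][...,::-1]);np.savez('pics/w1.npz',**c)
go([.43,-.2,.33],[180,0,-77])
E
```

```text
time_s: 0.95
tcp_pos: [0.4025, 0.2252, 0.2986]
eef_rot: [-180.0, -0.0, -25.6]
contact_force: [1.7, -0.1, 0.3]
gripper_width: 0.0878
gripper_force: 0.0
time_s: 1.15
tcp_pos: [0.4029, 0.2263, 0.2987]
eef_rot: [-179.9, -0.0, -25.7]
contact_force: [1.0, 0.6, 0.2]
gripper_width: 0.0879
gripper_force: 0.0
turn [-3.000e-02  2.000e-02  5.133e+01] | 51.3  shift [42.23  6.95 -3.16] | 42.9
```

View pics/w1.png

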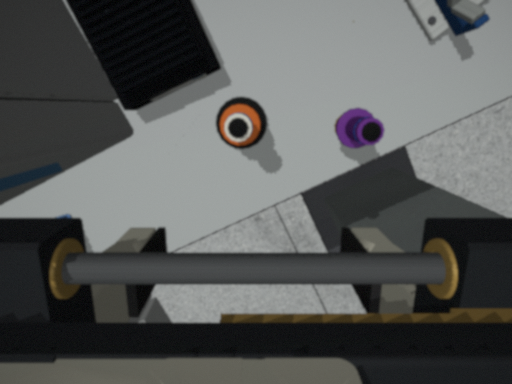

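Wrist view: the orange-flanged coupler stands on its black disc at (241,123). The purple look-alike is at (360,128) and a fixture corner is at (460,15). Moving on to view the fixture and shaft.

```bash
python3 -m crank '[[[0,0,6.4],[0,0,-0.4],-1],[[0,0,6.4],[0,0,-0.4],-1],[[0,0,6.4],[0,0,-0.4],-1],[[0,0,6.4],[0,0,-0.4],-1],[[0,0,6.4],[0,0,-0.4],-1],[[0,0,6.4],[0,0,-0.4],-1],[[0,0,6.4],[0,0,-0.4],-1],[[0,0,6.4],[0,0,-0.4],-1]]'
python3 -m crank '[[[0,0,0],[4.8,0.8,0],-1],[[0,0,0],[4.8,0.8,0],-1],[[0,0,0],[4.8,0.8,0],-1],[[0,0,0],[4.8,0.8,0],-1],[[0,0,0],[4.8,0.8,0],-1],[[0,0,0],[4.8,0.8,0],-1],[[0,0,0],[4.8,0.8,0],-1],[[0,0,0],[4.8,0.8,0],-1]]'
python3 -m crank '[[[0,0,0],[2,0.3,0],-1],[[0,0,0],[2,0.3,0],-1],[[0,0,0],[0,0,0],-1],[[0,0,0],[0,0,0],-1]]'
python3 - <<'E'
from h import *
c=shot('wrist');cv2.imwrite('pics/w2.png',c['color'][...,::-1]);np.savez('pics/w2.npz',**c)
d=cv2.imread('pics/w1.png')[70:190,170:410];cv2.imwrite('pics/crop1.png',cv2.resize(d,None,fx=3,fy=3))
E
```

```text
time_s: 2.0
tcp_pos: [0.4022, 0.2287, 0.3299]
eef_rot: [179.9, -0.0, -76.9]
contact_force: [-0.6, 0.6, -0.3]
gripper_width: 0.0875
gripper_force: 0.0
time_s: 2.8
tcp_pos: [0.4285, -0.162, 0.3301]
eef_rot: [-180.0, 0.0, -76.7]
contact_force: [1.9, 0.5, 0.7]
gripper_width: 0.0879
gripper_force: 0.0
time_s: 3.2
tcp_pos: [0.4318, -0.2009, 0.3296]
eef_rot: [179.9, 0.0, -76.8]
contact_force: [0.9, 0.3, 0.5]
gripper_width: 0.0877
gripper_force: 0.0
```

View pics/w2.png

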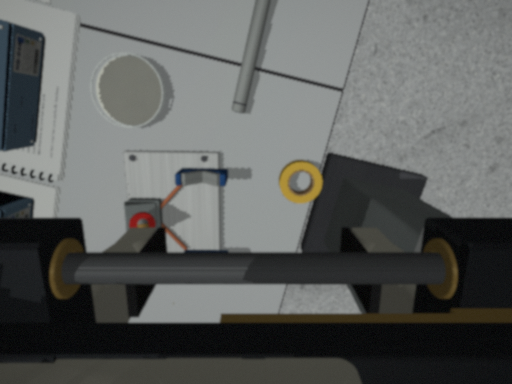

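View pics/crop1.png

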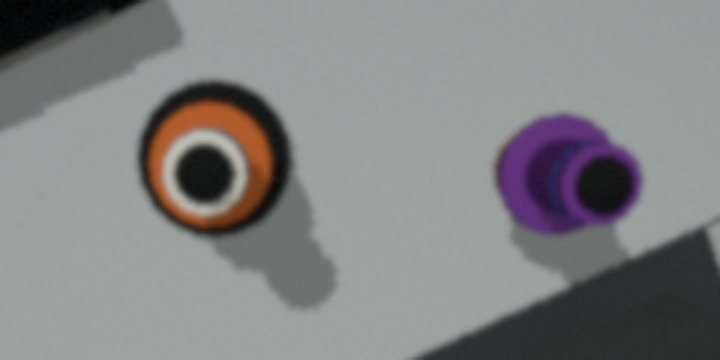

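The image shows the fixture plate at (125–220,150–), the far V-block at (202,177), the red collar at (142,222) and the shaft at (252,50) running out of the top. The crop confirms the orange/white coupler on its disc against the all-purple decoy. I'll reframe for the fixture, then the shaft.

```bash
python3 -m crank '[[[0,0,0],[-4.5,-2,0],-1],[[0,0,0],[-4.5,-2,0],-1],[[0,0,0],[-4.5,-2,0],-1],[[0,0,0],[0,0,0],-1],[[0,0,0],[0,0,0],-1],[[0,0,0],[0,0,0],-1]]'
python3 - <<'E'
from h import *
c=shot('wrist');cv2.imwrite('pics/w3.png',c['color'][...,::-1]);np.savez('pics/w3.npz',**c)
E
python3 -m crank '[[[0,0,0],[4.8,2,0],-1],[[0,0,0],[4.8,1,0],-1],[[0,0,0],[4.8,0,0],-1],[[0,0,0],[4.8,0,0],-1],[[0,0,0],[4.8,0,0],-1],[[0,0,0],[4.8,0,0],-1],[[0,0,0],[0,0,0],-1],[[0,0,0],[0,0,0],-1]]'
python3 - <<'E'
from h import *
c=shot('wrist');cv2.imwrite('pics/w4.png',c['color'][...,::-1]);np.savez('pics/w4.npz',**c)
a=cv2.imread('pics/w3.png')[:260];b=cv2.imread('pics/w4.png')[:260];cv2.imwrite('pics/w34.png',np.vstack([a,b]))
E
```

```text
time_s: 3.85
tcp_pos: [0.4587, -0.056, 0.3303]
eef_rot: [-180.0, -0.0, -76.7]
contact_force: [-0.1, -1.0, -0.6]
gripper_width: 0.0877
gripper_force: 0.0
time_s: 4.7
tcp_pos: [0.4946, -0.3438, 0.3291]
eef_rot: [179.9, 0.1, -77.1]
contact_force: [-0.5, 0.6, 0.0]
gripper_width: 0.0876
gripper_force: 0.0
```

View pics/w34.png

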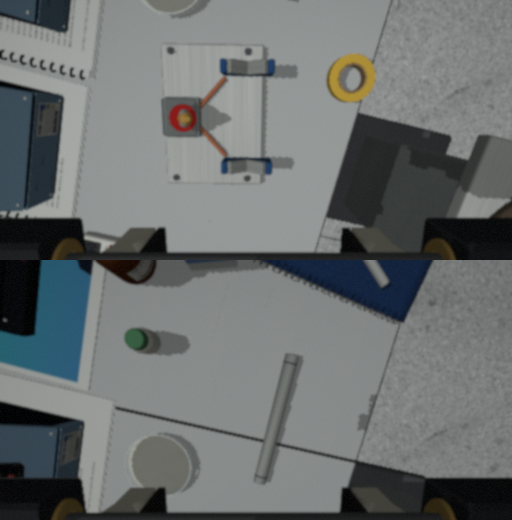

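The fixture is fully in view at (163–263,45–183), with V-blocks at (247,66) and (246,166), collar at (183,118). In the lower half the shaft runs from (291,95) to (261,222) in that frame's pixels.

```bash
python3 - <<'E'
from h import *
c=dict(np.load('pics/w3.npz'));P=cloud(c);h,s,v=cv2.split(hsv(c))
def rect(m):
    q=P[m];x=q[:,:2].astype('f4')*1000;(cx,cy),(w,hh),a=cv2.minAreaRect(x);return np.round([cx,cy,w,hh,a,np.median(q[:,2])*1000,len(q)],1)
roi=np.zeros(h.shape,bool);roi[35:195,150:285]=1
tbl=np.zeros(h.shape,bool);tbl[100:200,90:150]=1;print('table z',np.median(P[tbl][:,2]))
z=P[...,2];m=(roi&(z>.0055)&(z<.0145)).astype('uint8');k,L,S,C=cv2.connectedComponentsWithStats(m);i=1+S[1:,4].argmax()
q=P[L==i];print('plate',rect(L==i))
# contour with plate corners cast on z=10mm
cn=max(cv2.findContours(cv2.morphologyEx((roi&(z>.0055)).astype('uint8'),cv2.MORPH_OPEN,np.ones((3,3))),0,1)[0],key=cv2.contourArea)
print('plate+all rect',rect(roi&(z>.0055)&(z<.06)))
b=roi&(h>100)&(h<125)&(s>110);k,L,S,C=cv2.connectedComponentsWithStats(b.astype('uint8'))
for i in range(1,k):
    if S[i,4]>30:
        t=(L==i)&(z>.046);print('V',C[i],rect(t),rect(L==i),P[t].mean(0).round(4))
red=roi&((h<8)|(h>172))&(s>140)&(z>.03);print('red',rect(red),P[red].mean(0).round(4),np.percentile(P[red],[2,98],0).round(4))
y=roi&(h>10)&(h<32)&(s>90)&(z>.06);print('tip',y.sum(),P[y].mean(0) if y.any() else 0)
c=dict(np.load('pics/w4.npz'));P=cloud(c);z=P[...,2]
roi=np.zeros(z.shape,bool);roi[85:230,240:310]=1
print('table z',np.median(z[100:200,200:235]))
t=roi&(z>.010)&(z<.025);print('shaft',rect(t));q=P[t];m0=q.mean(0);w,V=np.linalg.eigh(np.cov(q[:,:2].T));a=V[:,1]*np.sign(V[1,1]);tt=(q[:,:2]-m0[:2])@a
print(m0,'yaw',np.degrees(np.arctan2(-a[0],a[1])),np.percentile(tt,[0.5,99.5]),q[:,2].max())
E
```

```text
table z 0.00032984277835074183
plate [ 5.2170e+02 -9.5000e+01  1.3000e+02  1.8020e+02  1.2400e+01  1.0300e+01
  1.0585e+04]
plate+all rect [ 5.1580e+02 -9.6300e+01  1.4200e+02  1.8020e+02  1.2500e+01  1.0700e+01
  1.3965e+04]
V [223.0952381   66.04761905] [ 518.1 -156.3    4.8   13.9   12.    50.5   63. ] [ 518.1 -156.3    4.8   13.9   12.    50.5   63. ] [ 0.518  -0.1568  0.0503]
V [270.84722222  67.09722222] [ 464.  -169.     5.5   14.2    9.5   50.3   68. ] [ 463.9 -168.7    5.5   14.9    9.5   50.2   72. ] [ 0.464  -0.1687  0.0502]
V [224.48333333 165.28333333] [492.5 -41.2   5.1  13.   11.7  50.4  45. ] [492.2 -43.3  16.1   8.9  72.6  49.6  60. ] [ 0.4928 -0.0411  0.0501]
V [267.31578947 165.17105263] [438.9 -53.1   5.   13.5  13.3  50.1  55. ] [442.3 -52.5  12.   14.   13.3  49.5  76. ] [ 0.439  -0.0536  0.0498]
red [ 4777.   4445.  12422.8    30.5    47.     53.9   341. ] [ 0.5789 -0.0624  0.0793] [[ 0.5394 -0.1031  0.0465]
 [ 0.567  -0.0747  0.0588]]
tip 130 [ 0.5464624  -0.09036302  0.07121475]
table z 0.00028031023380883924
shaft [ 463.6 -344.4  180.3   17.9   89.5   16.7 1723. ]
[ 0.46413428 -0.34879248  0.01621517] yaw -0.5146099339968159 [-0.08441334  0.0930616 ] 0.020355779926312767
```

```bash
python3 - <<'E'
from h import *
go([.4636,-.3444,.08],[180,0,-90.5])
E
```

```text
turn [ 0.06  0.03 13.54] | 13.5  shift [ 0.2   3.11 24.97] | 25.2
```

```bash
python3 -m crank '[[[0,0,6.77],[0,0,4],-1],[[0,0,6.77],[0,0,4],-1],[[0,0,0],[0,0.8,4.2],-1],[[0,0,0],[0,0.8,4.2],-1],[[0,0,0],[0.1,0.8,4.2],-1],[[0,0,0],[0.1,0.7,4.3],-1],[[0,0,0],[0,0,0],-1],[[0,0,0],[0,0,0],-1]]'
python3 - <<'E'
from h import *
go([.4636,-.3444,.028],[180,0,-90.5])
c=shot('wrist');cv2.imwrite('pics/w5.png',c['color'][...,::-1])
E
```

```text
time_s: 5.55
tcp_pos: [0.4652, -0.3432, 0.0825]
eef_rot: [180.0, -0.0, -90.3]
contact_force: [0.9, -0.3, 1.4]
gripper_width: 0.088
gripper_force: 0.0
turn [ 0.01 -0.03  0.24] | 0.2  shift [0.12 0.16 5.45] | 5.5
```

View pics/w5.png

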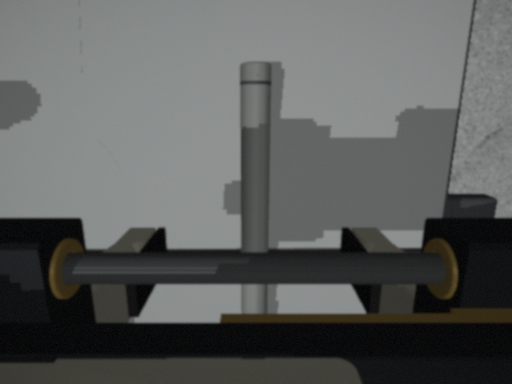

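The shaft at column 256 is centred between the open fingers. I'll go down, grip it and lift.

```bash
python3 -m crank '[[[0,0,0],[0,0.1,1.8],-1],[[0,0,0],[0.1,0,1.8],-1],[[0,0,0],[0,0,1.8],-1],[[0,0,0],[0,0,0],-1],[[0,0,0],[0,0,0],1],[[0,0,0],[0,0,0],1],[[0,0,0],[0,0,0],1],[[0,0,0],[0,0,0],1]]' 30
python3 -m crank '[[[0,0,0],[0,0,0],1],[[0,0,0],[0,0,0],1],[[0,0,0],[0,0,0],1],[[0,0,0],[0,0,0],1]]'
```

```text
time_s: 6.4
tcp_pos: [0.4643, -0.3446, 0.0283]
eef_rot: [-179.9, -0.0, -90.3]
contact_force: [0.1, 0.0, -0.3]
gripper_width: 0.0612
gripper_force: 0.0
time_s: 6.8
tcp_pos: [0.4637, -0.3445, 0.0273]
eef_rot: [180.0, -0.0, -90.3]
contact_force: [0.8, 0.2, -1.4]
gripper_width: 0.029
gripper_force: 0.0
```

```bash
python3 -m crank '[[[0,0,0],[0,0,0],1],[[0,0,0],[0,0,0],1],[[0,0,0],[0,0,0],1],[[0,0,0],[0,0,0],1],[[0,0,0],[0,0,-1],1],[[0,0,0],[0,0,-3],1],[[0,0,0],[0,0,-4],1],[[0,0,0],[0,0,-4],1]]'
python3 - <<'E'
from h import *
go([.478,-.105,.14],[180,0,-77.65])
E
```

```text
time_s: 7.6
tcp_pos: [0.4627, -0.344, 0.1484]
eef_rot: [179.9, 0.1, -90.4]
contact_force: [1.5, -0.6, -3.3]
gripper_width: 0.0172
gripper_force: 30.0
turn [  0.12   0.07 -12.7 ] | 12.7  shift [-23.02  -6.61   0.84] | 24.0
```

```bash
python3 -m crank '[[[0,0,-6.35],[0,0,0],1],[[0,0,-6.35],[0,0,0],1],[[0,0,0],[-4,-1.1,0],1],[[0,0,0],[-4,-1.1,0],1],[[0,0,0],[-4,-1.1,0],1],[[0,0,0],[-4,-1.1,0],1],[[0,0,0],[-4,-1.1,0.4],1],[[0,0,0],[-3,-1.1,0.4],1]]'
python3 -m crank '[[[0,0,0],[0,0,0],1],[[0,0,0],[0,0,0],1],[[0,0,0],[0,0,0],1]]'
python3 - <<'E'
from h import *
go([.478,-.105,.085],[180,0,-77.65])
c=shot('wrist');cv2.imwrite('pics/w6.png',c['color'][...,::-1]);np.savez('pics/w6.npz',**c)
P=cloud(c);h,s,v=cv2.split(hsv(c));z=P[...,2]
roi=(P[...,0]>.4)&(P[...,0]<.6)&(P[...,1]<.05)&(P[...,1]>-.3)
m=roi&(z>.105)&(z<.145)&(s<60);q=P[m]
if len(q): print('shaft in hand',q.mean(0).round(4),len(q),'z vs y',np.polyfit(q[:,1],q[:,2],1)[0],'x vs y yaw',np.degrees(np.arctan(-np.polyfit(q[:,1],q[:,0],1)[0])), q[:,1].min(),q[:,1].max(),q[:,2].max())
E
```

```text
time_s: 8.4
tcp_pos: [0.478, -0.1037, 0.1397]
eef_rot: [180.0, 0.0, -77.6]
contact_force: [0.4, -0.6, -2.9]
gripper_width: 0.0173
gripper_force: 30.0
time_s: 8.7
tcp_pos: [0.4786, -0.1061, 0.1395]
eef_rot: [180.0, 0.0, -77.7]
contact_force: [-1.1, 0.2, -3.8]
gripper_width: 0.0173
gripper_force: 30.0
turn [ 0.02  0.   -0.  ] | 0.0  shift [-0.12  0.04  5.45] | 5.4
shaft in hand [ 0.4861 -0.1421  0.1286] 10302 z vs y 0.007981639273409199 x vs y yaw 11.691823594351312 -0.19490796435118807 -0.06921285221601485 0.14499726315928996
```

View pics/w6.png

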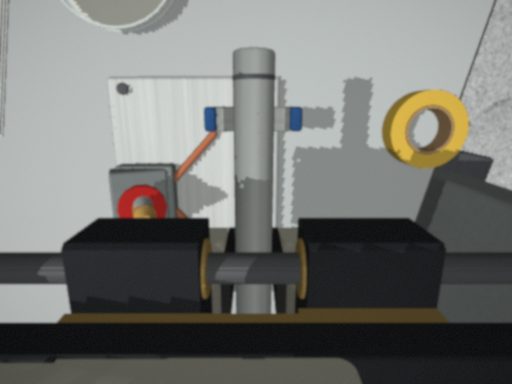

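The held shaft is centred at column 254, over the far V-block centre at (253,119). Lowering it now, slowly at the end.

```bash
python3 -m crank '[[[0,0,0],[-0.1,0,2],1],[[0,0,0],[0,0,2],1],[[0,0,0],[0,0,2],1],[[0,0,0],[0,0,1],1],[[0,0,0],[0,0,0.3],1],[[0,0,0],[0,0,0],1],[[0,0,0],[0,0,0],1],[[0,0,0],[0,0,0],1]]'
```

```text
time_s: 9.55
tcp_pos: [0.4794, -0.1047, 0.0672]
eef_rot: [-179.9, -0.0, -77.6]
contact_force: [0.1, 0.4, -4.0]
gripper_width: 0.0169
gripper_force: 30.0
```

```bash
python3 -m crank '[[[0,0,0],[0,0,0.2],1],[[0,0,0],[0,0,0.1],1],[[0,0,0],[0,0,0],1],[[0,0,0],[0,0,0],1]]'; python3 -m crank '[[[0,0,0],[0,0,0.1],1],[[0,0,0],[0,0,0],1],[[0,0,0],[0,0,0],1]]'
```

```text
time_s: 9.95
tcp_pos: [0.4788, -0.1047, 0.0633]
eef_rot: [-180.0, -0.0, -77.6]
contact_force: [-0.4, -0.1, -3.3]
gripper_width: 0.017
gripper_force: 30.0
time_s: 10.25
tcp_pos: [0.4787, -0.1047, 0.0624]
eef_rot: [180.0, -0.0, -77.6]
contact_force: [-1.3, 0.2, 1.6]
gripper_width: 0.0167
gripper_force: 30.0
```

```bash
python3 -m crank '[[[0,0,0],[0,0,0],0.5],[[0,0,0],[0,0,0],0.2],[[0,0,0],[0,0,0],0.1],[[0,0,0],[0,0,0],0.1],[[0,0,0],[0,0,0],0.1],[[0,0,0],[0,0,0],0.1]]'
```

```text
time_s: 10.85
tcp_pos: [0.4788, -0.1047, 0.0623]
eef_rot: [-180.0, 0.0, -77.6]
contact_force: [-0.0, 1.0, 0.3]
gripper_width: 0.0395
gripper_force: 0.0
```

```bash
python3 -m crank '[[[0,0,0],[0,0,-1],0.1],[[0,0,0],[0,0,-3],0.1],[[0,0,0],[0,0,-4.5],0.1],[[0,0,0],[-0.5,0,-4.5],-0.3],[[0,0,0],[-1.5,0,-4.5],-1],[[0,0,0],[-2,0,-4.5],-1],[[0,0,0],[-2,0,-3],-1],[[0,0,0],[0,0,-1],-1]]'
python3 -m crank '[[[0,0,0],[0,0,0],-1],[[0,0,0],[0,0,0],-1]]'
python3 - <<'E'
from h import *
c=shot('wrist');cv2.imwrite('pics/w7.png',c['color'][...,::-1]);np.savez('pics/w7.npz',**c)
P=cloud(c);z=P[...,2];h,s,v=cv2.split(hsv(c))
roi=(abs(P[...,0]-.478)<.05)&(P[...,1]<.02)&(P[...,1]>-.22)
m=roi&(z>.044)&(z<.062)&(s<70);k,L,S,C=cv2.connectedComponentsWithStats(m.astype('uint8'));i=1+S[1:,4].argmax();q=P[L==i]
print(cv2.minAreaRect((q[:,:2]*1000).astype('f4')));ax=np.array([-.214,.977]);t=(q[:,:2]-[.478,-.105])@ax
for a in range(-90,90,30):
    w=(t*1000>a)&(t*1000<a+30);print(a,w.sum(),np.percentile(q[w,2],95).round(4) if w.any() else 0)
print(t.min(),t.max())
C=dict(np.load('pics/w1.npz'));P=cloud(C);z=P[...,2];h,s,v=cv2.split(hsv(C))
roi=(abs(P[...,0]-.445)<.06)&(abs(P[...,1]-.215)<.06)
for nm,m in dict(flange=roi&(z>.042)&(z<.052)&(s>120)&(h<20),top=roi&(z>.088),disc=roi&(z>.004)&(z<.012)).items():
    q=P[m];print(nm,len(q),np.median(q[:,2]).round(4),[np.round(a,1) for a in cv2.minAreaRect((q[:,:2]*1000).astype('f4'))],np.round(cv2.minEnclosingCircle((q[:,:2]*1000).astype('f4'))[0],1))
E
```

```text
time_s: 11.65
tcp_pos: [0.4666, -0.0448, 0.3272]
eef_rot: [-179.6, 0.0, -77.5]
contact_force: [-0.0, -1.0, -0.7]
gripper_width: 0.0736
gripper_force: 0.0
time_s: 11.85
tcp_pos: [0.4653, -0.0463, 0.3216]
eef_rot: [179.9, 0.0, -77.6]
contact_force: [-0.1, 0.7, -0.3]
gripper_width: 0.0864
gripper_force: 0.0
((477.9174499511719, -104.23723602294922), (18.083477020263672, 179.22119140625), 12.212449073791504)
-90 442 0.0538
-60 423 0.0539
-30 407 0.0538
0 383 0.0537
30 375 0.0537
60 351 0.0537
-0.08887290399065051 0.09037310743245512
flange 596 0.0482 [array([451.9, 220. ]), array([44.6, 45.1]), np.float64(19.2)] [451.5 220.1]
top 67754 0.3648 [array([429.6, 216.7]), array([129.4,  67. ]), np.float64(72.3)] [426.8 219.6]
disc 782 0.0081 [array([451.6, 220. ]), array([62.5, 61.9]), np.float64(18.5)] [451.4 220.2]
```

View pics/w7.png

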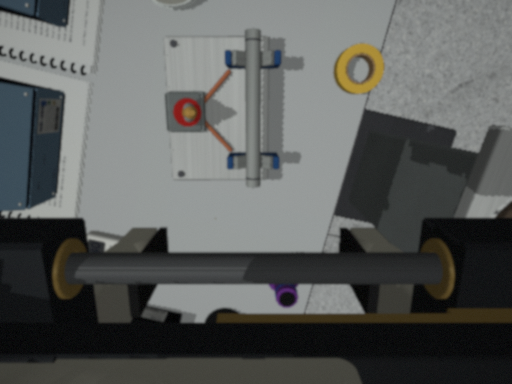

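The shaft is seated (cloud: level, 12.2° yaw, centred within 1 mm), seen at (252,30–185) across both blue blocks. Next I check the surroundings of the coupler and refine the nipple.

```bash
python3 - <<'E'
from h import *
C=dict(np.load('pics/w1.npz'));P=cloud(C);z=P[...,2]
m=(z>.015)&(z<.25)&(abs(P[...,0]-.4516)<.17)&(abs(P[...,1]-.22)<.17);m[200:]=0
k,L,S,_=cv2.connectedComponentsWithStats(m.astype('uint8'))
for i in range(1,k):
    if S[i,4]>50:
        q=P[L==i];d=np.hypot(q[:,0]-.4516,q[:,1]-.22);print(S[i],q.min(0).round(3),q.max(0).round(3),'near',q[d.argmin()].round(3),d.min().round(3))
y=np.radians(12.35);F=R.from_euler('z',12.35,degrees=True)
foot=np.array([.5217,-.095,0])+F.apply([.038,0,.034]);ax=F.apply([-np.sin(np.radians(22)),0,np.cos(np.radians(22))])
ex=F.apply([np.cos(np.radians(22)),0,np.sin(np.radians(22))]);ey=F.apply([0,1,0]);print('foot',foot.round(4),ax.round(4))
for f in('w3','w7'):
    c=dict(np.load(f'pics/{f}.npz'));P=cloud(c);h,s,v=cv2.split(hsv(c))
    D=P-foot;A=D@ax;X=D@ex;Y=D@ey;rr=np.hypot(X,Y)
    m=((h<8)|(h>172))&(s>140)&(rr<.03)&(A>.0165)&(A<.022)
    p=(np.c_[X[m],Y[m]]*1000).astype('f4');print(f,'collar',len(p),np.round(cv2.minEnclosingCircle(p),1) if 0 else (cv2.minEnclosingCircle(p)),np.median(A[m]))
    m=(rr<.012)&(A>.03)&(A<.05);print('cone',m.sum(),'X',np.percentile(X[m],[2,98])*1000,'Y',np.percentile(Y[m],[2,98])*1000,'A',A[m].max(),'tip',(np.c_[X,Y][ (m.ravel()).reshape(m.shape)] if 0 else [X[m&(A>.041)].mean()*1000,Y[m&(A>.041)].mean()*1000]))
go([.4516,.22,.18],[180,0,-77.65])
E
```

```text
[    0     0   220   192 27269] [0.487 0.211 0.015] [0.622 0.39  0.24 ] near [0.52  0.219 0.017] 0.068
[ 220  104   41   42 1309] [0.429 0.197 0.046] [0.474 0.243 0.103] near [0.452 0.22  0.099] 0.0
[ 336  108   49   41 1482] [0.367 0.08  0.034] [0.413 0.125 0.095] near [0.402 0.122 0.037] 0.11
foot [ 0.5588 -0.0869  0.034 ] [-0.3659 -0.0801  0.9272]
w3 collar 328 ((0.9926233887672424, -0.6680496335029602), 15.772470474243164) 0.01923556505915653
cone 151 X [-5.25298635  7.12044073] Y [-7.53388349  8.38000486] A 0.046029104069012554 tip [np.float64(0.9354809114342402), np.float64(-0.18459933135238396)]
w7 collar 349 ((1.096421718597412, -0.5764026641845703), 15.735565185546875) 0.019235462943804373
cone 159 X [-5.20263621  6.95508716] Y [-8.36077146  8.11924452] A 0.04529152964849762 tip [np.float64(0.5051291885750362), np.float64(-0.10034376013287452)]
turn [ 0.13  0.01 -0.02] | 0.1  shift [-26.32  -4.37  14.1 ] | 30.2
```

```bash
python3 - <<'E'
from h import *
Q=[]
for f in('w1','scene0','side0'):
    c=dict(np.load(f'pics/{f}.npz'));c.setdefault('T',c.get('world_from_camera'));P=cloud(c)
    if f=='w1':P=P[:200]
    Q.append(P.reshape(-1,3))
Q=np.vstack(Q);Q=Q[(Q[:,2]>.012)&(Q[:,2]<.6)];d=Q[:,:2]-[.4516,.22];far=np.hypot(*d.T)>.028
for yaw in(-90,-77.65,-60,-40,-25,0,25):
    a=np.radians(yaw);x=d@[np.cos(a),np.sin(a)];y=d@[np.sin(a),-np.cos(a)]
    b=far&(abs(x)<.045)&(abs(y)<.102);f=far&(abs(x)<.015)&(abs(y)<.05)
    print(yaw,'body top z',np.sort(Q[b,2])[-6:].round(3),'finger',np.sort(Q[f,2])[-4:].round(3))
E
```

```text
-90 body top z [0.058 0.059 0.059 0.059 0.059 0.06 ] finger []
-77.65 body top z [0.058 0.059 0.059 0.059 0.059 0.06 ] finger []
-60 body top z [0.059 0.059 0.059 0.059 0.059 0.06 ] finger []
-40 body top z [0.058 0.058 0.058 0.058 0.058 0.058] finger [0.049]
-25 body top z [0.045 0.046 0.046 0.046 0.047 0.049] finger [0.049]
0 body top z [0.049] finger [0.049]
25 body top z [0.049] finger []
```

```bash
python3 -m crank '[[[0,0,0],[-4.4,-0.7,0],-1],[[0,0,0],[-4.4,-0.7,0],-1],[[0,0,0],[-4.4,-0.7,2],-1],[[0,0,0],[-4.4,-0.8,3],-1],[[0,0,0],[-4.4,-0.8,4],-0.5],[[0,0,0],[-4.3,-0.7,4],-0.2],[[0,0,0],[0,0,1],-0.2],[[0,0,0],[0,0,0],-0.2]]'
python3 -m crank '[[[0,0,0],[0,0,0],-0.2],[[0,0,0],[0,0,0],-0.2]]'
python3 - <<'E'
from h import *
go([.4516,.22,.075],[180,0,-77.65])
c=shot('wrist');cv2.imwrite('pics/w8.png',c['color'][...,::-1]);np.savez('pics/w8.npz',**c)
P=cloud(c);z=P[...,2];h,s,v=cv2.split(hsv(c))
for nm,m in dict(disc=(abs(P[...,0]-.45)<.045)&(abs(P[...,1]-.22)<.045)&(z>.004)&(z<.012),fl=(h<20)&(s>130)&(z>.044)&(z<.052)&(abs(P[...,1]-.22)<.04)).items():
    q=P[m];print(nm,len(q),cv2.minEnclosingCircle((q[:,:2]*1000).astype('f4')))
E
```

```text
time_s: 12.7
tcp_pos: [0.452, 0.2019, 0.194]
eef_rot: [179.7, -0.2, -77.6]
contact_force: [0.1, 0.1, 0.3]
gripper_width: 0.0611
gripper_force: 0.0
time_s: 12.9
tcp_pos: [0.454, 0.2022, 0.1982]
eef_rot: [-179.9, 0.0, -77.7]
contact_force: [0.5, 0.1, 0.8]
gripper_width: 0.0531
gripper_force: 0.0
turn [-0.06  0.02 -0.06] | 0.1  shift [-1.79 -0.15 12.32] | 12.4
disc 1267 ((451.67047119140625, 220.38543701171875), 31.83706283569336)
fl 839 ((451.8011474609375, 220.0213623046875), 22.73921012878418)
```

View pics/w8.png

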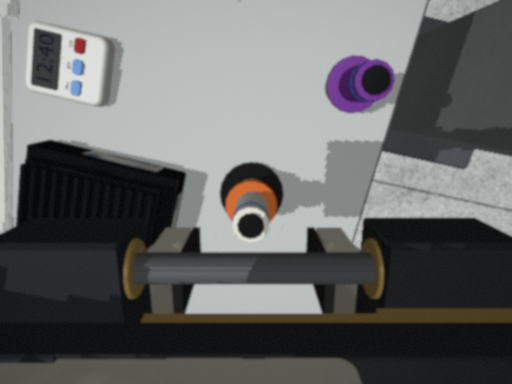

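The coupler is at (251,215) between the fingers, on its disc, confirmed at (0.4517, 0.2202). That was my tenth and last picture, so I work from numbers now. Going down and gripping.

```bash
python3 -m crank '[[[0,0,0],[-1.8,-0.1,0],-0.2],[[0,0,0],[0,0,0],-0.2],[[0,0,0],[0,0,4],-0.2],[[0,0,0],[0,0,4],-0.2],[[0,0,0],[0,0,3],-0.2],[[0,0,0],[0,0,1.3],-0.2],[[0,0,0],[0,0,0],-0.2],[[0,0,0],[0,0,0],-0.2]]'
python3 - <<'E'
from h import *
go([.4517,.2202,.075],[180,0,-77.65]);print(r.get_state()['contact_force'])
E
```

```text
time_s: 13.75
tcp_pos: [0.4511, 0.2206, 0.0752]
eef_rot: [-180.0, 0.0, -77.7]
contact_force: [-0.6, 0.4, 1.0]
gripper_width: 0.0526
gripper_force: 0.0
turn [-0.05  0.01 -0.  ] | 0.1  shift [ 0.05 -0.05  0.02] | 0.1
[-0.55983281  0.36129083  1.04217015]
```

```bash
python3 -m crank '[[[0,0,0],[0,0,0],1],[[0,0,0],[0,0,0],1],[[0,0,0],[0,0,0],1],[[0,0,0],[0,0,0],1],[[0,0,0],[0,0,0],1],[[0,0,0],[0,0,0],1],[[0,0,0],[0,0,0],1],[[0,0,0],[0,0,0],1]]' 45
python3 -m crank '[[[0,0,0],[0,0,-1],1],[[0,0,0],[0,0,-3],1],[[0,0,0],[0,0,-4],1],[[0,0,0],[0,0,-4],1],[[0,0,0],[0,0,-3],1],[[0,0,0],[0,0,0],1],[[0,0,0],[0,0,0],1]]'
cat >> h.py <<'E'
F=R.from_euler('z',12.35,degrees=True);a22=np.radians(22)
ax=F.apply([-np.sin(a22),0,np.cos(a22)]);ex=F.apply([np.cos(a22),0,np.sin(a22)]);ey=F.apply([0,1,0])
foot=np.array([.5217,-.095,0])+F.apply([.038,0,.034])+.0008*ex
# tool: z=-ax, y=-ex, x=y×z
G=R.from_matrix(np.c_[np.cross(-ex,-ax),-ex,-ax]);rpy=G.as_euler('xyz',degrees=True)
E
python3 - <<'E'
from h import *
print(rpy,(foot+.180*ax).round(4));go(foot+.180*ax,rpy)
s=r.get_state();T=tool(s);print((T[:3,:3].T@ax),(T[:3,3]-foot)@np.c_[ex,ey,ax])
# coupler in hand check from wrist
c=shot('wrist');np.savez('pics/w9.npz',**c);cv2.imwrite('pics/w9.png',c['color'][...,::-1])
P=cloud(c);h,s_,v=cv2.split(hsv(c));L=(P-T[:3,3])@T[:3,:3]
m=(h<20)&(s_>130)&(np.hypot(L[...,0],L[...,1])<.04);q=L[m];print('flange in tool',len(q),np.percentile(q,[2,50,98],0).round(4).tolist())
E
```

```text
time_s: 14.55
tcp_pos: [0.4508, 0.221, 0.0749]
eef_rot: [-179.9, 0.0, -77.6]
contact_force: [-1.0, -0.6, 5.8]
gripper_width: 0.0273
gripper_force: 45.0
time_s: 15.25
tcp_pos: [0.4502, 0.2206, 0.2249]
eef_rot: [-180.0, 0.1, -77.7]
contact_force: [-0.2, -0.1, -2.5]
gripper_width: 0.0273
gripper_force: 45.0
[-1.58000000e+02 -1.27222187e-14 -7.76500000e+01] [ 0.4937 -0.1011  0.2012]
turn [ 2.196e+01  7.000e-02 -2.000e-02] | 22.0  shift [32.36  3.33  1.21] | 32.6
[-0.00106111  0.37397421 -0.9274385 ] [0.03327554 0.32360992 0.19208558]
flange in tool 1621 [[0.0071, -0.0181, 0.0219], [0.0157, 0.0001, 0.0269], [0.0231, 0.0186, 0.0297]]
```

```bash
python3 -m crank '[[[7.32,0,0],[0,0,0],1],[[7.32,0,0],[0,0,0],1],[[7.32,0,0],[0,0,0],1],[[0,0,0],[3,0.3,0.1],1],[[0,0,0],[4,0.4,0.1],1],[[0,0,0],[4,0.4,0.1],1],[[0,0,0],[4,0.4,0.1],1],[[0,0,0],[4,0.4,0.1],1]]'
python3 -m crank '[[[0,0,0],[4,0.4,0.2],1],[[0,0,0],[4,0.4,0.2],1],[[0,0,0],[4,0.4,0.2],1],[[0,0,0],[1.3,0.2,0.1],1],[[0,0,0],[0,0,0],1],[[0,0,0],[0,0,0],1],[[0,0,0],[0,0,0],1]]'
cat > st.py <<'E'
from h import *
s=r.get_state();T=tool(s);D=T[:3,3]-foot
print('mouth z',round(D@ax*1000-67,1),'X',round(D@ex*1000,2),'Y',round(D@ey*1000,2),'F ex,ey,ax',(s['contact_force']@np.c_[ex,ey,ax]).round(1),s['time_s'],s['gripper_force'])
go(foot+.077*ax,rpy,s)
E
python3 st.py
python3 - <<'E'
from h import *
s=r.get_state();T=tool(s);c=shot('wrist');np.savez('pics/w10.npz',**c)
P=cloud(c);h,s_,v=cv2.split(hsv(c));L=(P-T[:3,3])@T[:3,:3]
m=(h<20)&(s_>130)&(np.hypot(L[...,0],L[...,1])<.04)&(L[...,2]<.04);q=L[m];print('flange',len(q),np.percentile(q,[2,50,98],0).round(4).tolist())
D=P-foot;A=D@ax;X=D@ex;Y=D@ey;rr=np.hypot(X,Y)
m=((h<8)|(h>172))&(s_>140)&(rr<.03)&(A>.0165)&(A<.022);print('collar',m.sum())
if m.sum()>50: print(cv2.minEnclosingCircle((np.c_[X[m],Y[m]]*1000).astype('f4')))
m=(rr<.012)&(A>.03)&(A<.05);print('cone',m.sum(),'X',np.percentile(X[m],[2,98])*1000 if m.any() else 0)
E
```

```text
time_s: 16.1
tcp_pos: [0.4749, 0.0289, 0.2117]
eef_rot: [-158.7, -0.1, -77.7]
contact_force: [0.2, -0.5, -2.8]
gripper_width: 0.0278
gripper_force: 45.0
time_s: 16.8
tcp_pos: [0.4936, -0.1008, 0.2011]
eef_rot: [-158.6, -0.1, -77.7]
contact_force: [-0.1, -0.2, -1.7]
gripper_width: 0.0274
gripper_force: 45.0
mouth z 113.0 X -0.01 Y 0.3 F ex,ey,ax [-0.8 -0.2 -1.6] 16.8 44.9982351064682
turn [ 0.62 -0.11 -0.01] | 0.6  shift [ 0.03 -0.   10.3 ] | 10.3
flange 1709 [[0.0071, -0.0185, -0.0692], [0.016, 0.0001, 0.0268], [0.0231, 0.0191, 0.0295]]
collar 504
((-0.19391022622585297, -0.9876396059989929), 15.955564498901367)
cone 199 X [-6.6404108   6.07536993]
```

```bash
python3 -m crank '[[[0.6,-0.1,0],[0,0,0],1],[[0,0,0],[0.06,0,2],1],[[0,0,0],[0,0,2.5],1],[[0,0,0],[0,0,1.5],1],[[0,0,0],[0,0,0],1],[[0,0,0],[0,0,0],1],[[0,0,0],[0,0,0],1]]'; python3 st.py
```

```text
time_s: 17.55
tcp_pos: [0.5167, -0.0968, 0.1474]
eef_rot: [-157.8, -0.0, -77.7]
contact_force: [-0.2, 0.2, -2.0]
gripper_width: 0.0277
gripper_force: 45.0
mouth z 54.3 X 1.54 Y -0.74 F ex,ey,ax [-0.9  0.2 -1.8] 17.55 44.99816715717316
turn [-0.16 -0.03 -0.01] | 0.2  shift [-0.07  0.15  4.43] | 4.4
```

```bash
python3 -m crank '[[[0,0,0],[-0.03,0.16,0],1],[[0,0,0],[0,0,0.8],1],[[0,0,0],[0,0,0.6],1],[[0,0,0],[0,0,0],1],[[0,0,0],[0,0,0],1]]'; python3 st.py
```

```text
time_s: 18.05
tcp_pos: [0.5199, -0.0961, 0.1323]
eef_rot: [-158.0, -0.0, -77.7]
contact_force: [-0.1, 0.3, -2.1]
gripper_width: 0.0273
gripper_force: 45.0
mouth z 39.1 X -1.01 Y -0.7 F ex,ey,ax [-0.8  0.3 -1.9] 18.05 44.99817252159119
turn [-0.02 -0.03 -0.05] | 0.1  shift [-0.07 -0.1   2.91] | 2.9
```

```bash
python3 -m crank '[[[0,0,0],[0,-0.07,0.2],1],[[0,0,0],[0,0,0.2],1],[[0,0,0],[0,0,0.2],1],[[0,0,0],[0,0,0],1],[[0,0,0],[0,0,0],1]]'; python3 st.py;  python3 -m crank '[[[0,0,0],[0,0,0.2],1],[[0,0,0],[0,0,0.2],1],[[0,0,0],[0,0,0],1]]'; python3 st.py
```

```text
time_s: 18.55
tcp_pos: [0.5228, -0.0954, 0.1273]
eef_rot: [-157.9, -0.0, -77.7]
contact_force: [-0.2, -0.0, -2.4]
gripper_width: 0.0271
gripper_force: 45.0
mouth z 33.4 X -0.12 Y -0.67 F ex,ey,ax [-1.1  0.  -2.1] 18.55 44.99818682670593
turn [-0.06 -0.03 -0.05] | 0.1  shift [-0.07 -0.01  2.34] | 2.3
time_s: 18.85
tcp_pos: [0.5244, -0.0949, 0.1235]
eef_rot: [-157.9, 0.0, -77.7]
contact_force: [-0.4, 4.8, -2.0]
gripper_width: 0.027
gripper_force: 45.0
mouth z 29.2 X -0.06 Y -0.46 F ex,ey,ax [-0.1  4.8 -2.1] 18.85 44.99811887741089
turn [-0.06 -0.02 -0.05] | 0.1  shift [-0.05 -0.01  1.92] | 1.9
```

```bash
python3 -m crank '[[[0,0,0],[-0.07,0,0],1],[[0,0,0],[0,0,0],1]]'; python3 st.py;  python3 -m crank '[[[0,0,0],[0,0,0.2],1],[[0,0,0],[0,0,0.2],1],[[0,0,0],[0,0,0],1]]'; python3 st.py
```

```text
time_s: 19.05
tcp_pos: [0.5242, -0.0943, 0.1237]
eef_rot: [-157.9, -0.0, -77.7]
contact_force: [-0.8, 1.8, -2.2]
gripper_width: 0.0273
gripper_force: 45.0
mouth z 29.4 X -0.06 Y 0.12 F ex,ey,ax [-1.2  2.  -1.9] 19.05 44.99822437763214
turn [-0.06 -0.03 -0.04] | 0.1  shift [ 0.01 -0.01  1.94] | 1.9
time_s: 19.35
tcp_pos: [0.5257, -0.0943, 0.1201]
eef_rot: [-157.9, -0.0, -77.7]
contact_force: [-2.1, 1.3, 0.9]
gripper_width: 0.0273
gripper_force: 45.0
mouth z 25.6 X -0.01 Y -0.12 F ex,ey,ax [-1.3  1.7  1.6] 19.35 44.99980866909027
turn [-0.08 -0.04 -0.05] | 0.1  shift [-0.01 -0.    1.56] | 1.6
```

```bash
python3 -m crank '[[[0,0,0],[-0.02,0,0.2],1],[[0,0,0],[0,0,0.2],1],[[0,0,0],[0,0,0],1]]'; python3 st.py;  python3 -m crank '[[[0,0,0],[0,0,0.2],1],[[0,0,0],[0,0,0.2],1],[[0,0,0],[0,0,0],1]]'; python3 st.py
```

```text
time_s: 19.65
tcp_pos: [0.5272, -0.0936, 0.1159]
eef_rot: [-157.9, -0.0, -77.7]
contact_force: [0.9, 1.3, -4.0]
gripper_width: 0.0274
gripper_force: 45.0
mouth z 21.1 X -0.12 Y 0.21 F ex,ey,ax [-0.4  1.1 -4.2] 19.65 44.99770224094391
turn [-0.06 -0.03 -0.05] | 0.1  shift [ 0.02 -0.01  1.11] | 1.1
time_s: 19.95
tcp_pos: [0.5287, -0.0933, 0.1124]
eef_rot: [-157.9, -0.0, -77.7]
contact_force: [-2.4, 1.0, 3.5]
gripper_width: 0.0271
gripper_force: 45.0
mouth z 17.3 X 0.02 Y 0.17 F ex,ey,ax [-0.7  1.5  4.1] 19.95 45.000144839286804
turn [-0.06 -0.03 -0.04] | 0.1  shift [0.02 0.   0.73] | 0.7
```

The catches snapped past (axial force dropped, then the collar spring took over). Now pushing home.

```bash
python3 -m crank '[[[0,0,0],[0,0,0.2],1],[[0,0,0],[0,0,0.2],1],[[0,0,0],[0,0,0.1],1],[[0,0,0],[0,0,0],1]]' 60; python3 st.py;  python3 -m crank '[[[0,0,0],[0,0,0.2],1],[[0,0,0],[0,0,0.1],1],[[0,0,0],[0,0,0],1]]'; python3 st.py
```

```text
time_s: 20.35
tcp_pos: [0.5304, -0.0929, 0.108]
eef_rot: [-157.9, -0.0, -77.7]
contact_force: [-4.3, 0.4, 4.9]
gripper_width: 0.0271
gripper_force: 60.0
mouth z 12.5 X 0.01 Y 0.19 F ex,ey,ax [-2.   1.3  6.1] 20.35 60.001822113990784
turn [-0.07 -0.03 -0.04] | 0.1  shift [0.02 0.   0.25] | 0.2
time_s: 20.65
tcp_pos: [0.5315, -0.0927, 0.1054]
eef_rot: [-157.9, -0.0, -77.7]
contact_force: [-5.6, -0.2, 6.6]
gripper_width: 0.0272
gripper_force: 60.0
mouth z 9.7 X 0.01 Y 0.17 F ex,ey,ax [-2.7  1.   8.2] 20.65 60.0025749206543
turn [-0.08 -0.03 -0.04] | 0.1  shift [ 0.02  0.   -0.03] | 0.0
```

```bash
for i in 1; do python3 -m crank '[[[0,0,0],[0,0,0.1],1],[[0,0,0],[0,0,0],1]]' >/dev/null; python3 st.py; done;  python3 -m crank '[[[0,0,0],[0,0,0.1],1],[[0,0,0],[0,0,0],1]]'>/dev/null; python3 st.py
```

```text
mouth z 9.3 X 0.05 Y 0.1 F ex,ey,ax [-4.9  3.6 21.6] 20.85 60.00584542751312
turn [-0.1  -0.04 -0.04] | 0.1  shift [ 0.01  0.   -0.07] | 0.1
mouth z 9.0 X 0.07 Y 0.04 F ex,ey,ax [-6.5  5.3 34.3] 21.05 60.011131167411804
turn [-0.13 -0.04 -0.04] | 0.1  shift [ 0.    0.01 -0.1 ] | 0.1
```

Bottomed: the force rises steeply. I'll ease slightly, hold, and check the shaft, collar and force numerically.

```bash
python3 -m crank '[[[0,0,0],[0,0,-0.08],1],[[0,0,0],[0,0,0],1],[[0,0,0],[0,0,0],1],[[0,0,0],[0,0,0],1],[[0,0,0],[0,0,0],1]]'>/dev/null; python3 st.py
python3 - <<'E'
from h import *
s=r.get_state();T=tool(s)
for n in('wrist','side','scene'):
    c=shot(n);P=cloud(c);h,sa,v=cv2.split(hsv(c));z=P[...,2]
    m=(abs(P[...,0]-.478)<.04)&(P[...,1]<.02)&(P[...,1]>-.22)&(z>.044)&(z<.062)&(sa<70);k,L,S,C=cv2.connectedComponentsWithStats(m.astype('uint8'))
    if k>1:
        i=1+S[1:,4].argmax();q=P[L==i];t=(q[:,:2]-[.478,-.105])@[-.214,.977];print(n,'shaft',len(q),(np.percentile(t,[1,99])*1000).round(0),[np.percentile(q[w,2],90).round(4) for w in(t<-.05,t>.05) if w.sum()>5])
    D=P-foot;A=D@ax;rr=np.hypot(D@ex,D@ey)
    o=(h>6)&(h<20)&(sa>130)&(rr<.03);rd=((h<5)|(h>174))&(sa>140)&(rr<.025)&(A>0)
    print(n,'flange A',o.sum(),np.percentile(A[o],[5,50,95]).round(4) if o.sum()>5 else '','red A',rd.sum(),np.percentile(A[rd],[5,95]).round(4) if rd.sum()>5 else '')
E
python3 st.py
```

```text
mouth z 9.3 X 0.01 Y 0.1 F ex,ey,ax [-5.9  3.7 22.2] 21.55 60.00641047954559
turn [-0.11 -0.04 -0.04] | 0.1  shift [ 0.01  0.   -0.07] | 0.1
wrist shaft 6371 [-88. -12.] [np.float64(0.0532)]
wrist flange A 1753 [0.0469 0.0495 0.0523] red A 0 
side shaft 341 [-91.  84.] [np.float64(0.0532), np.float64(0.0538)]
side flange A 70 [0.0123 0.0492 0.0519] red A 13 [0.0043 0.0096]
scene shaft 367 [-87.  90.] [np.float64(0.0518), np.float64(0.0527)]
scene flange A 55 [0.0111 0.0492 0.0512] red A 0 
mouth z 9.3 X 0.03 Y 0.1 F ex,ey,ax [-4.8  3.7 22.9] 21.7 60.00643730163574
turn [-0.11 -0.04 -0.04] | 0.1  shift [ 0.01  0.   -0.07] | 0.1
```

```bash
python3 -c "
from plant import r
print(r.close_job())"
```

```text
the job is handed in; nothing more can be done
None
```

The job is handed in at 21.7 s: the shaft lies level and centred in both V-blocks, and the coupler has snapped over the catches and is held fully home on the nipple at about 22 N.

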